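Take the three-coil demonstration transformer apart

ROBOT

A 7-joint arm with a two-finger parallel gripper is mounted at the origin on the work surface. World frame = base frame: x ahead of the robot, y to its left, z up, the work surface at z = 0. Lengths are in m, angles in rad, forces in N, time in s.
With the tool pointing down it reaches from about 0.425 to 0.925 m from the base axis. Payload 6.8 kg.
Tool frame: the origin (TCP) lies between the finger pads; the fingertips stand 11 mm ahead of it and the grasp point (between the pads) lies 8 mm behind it; z points along the fingers, y is the line along which they close (so a half turn about z gives the same grasp; the last joint's range is limited). The gripper opens to 85 mm and grips with 20 to 120 N. Pads are 22 mm wide; open, the fingers measure 114 mm over their backs; the gripper's body (76 mm by 85 mm) begins 54 mm behind the grasp point. The pads swing forward as they close: fully open they stand 13 mm farther back than shut.
Start: joints at [-1.218, 0.477, 0.022, 1.555, -0.011, 1.109, -0.083], TCP at [0.3, 0.605, 0.242] pointing down, gripper open.
Joint ranges: [-2.96, 2.96], [-0.34, 2.1], [-1.41, 1.46], [0.24, 2.44], [-1.37, 4.51], [0.17, 1.92], [-2.96, 2.96]. Speed limits (rad/s): [2.39, 2.39, 3.14, 3.14, 3.14, 3.14, 3.14].

INTERFACE

Orientations are given as a rotation vector (axis times angle).
In Python, from bench import r gives the robot as it stands.
- The arm moves only by the tool send_rows, never from a script. Its argument "deltas" is a list of rows, each an object of numbers: "dx", "dy", "dz": the shift along the world's x, y, z in mm; "rx", "ry", "rz": the turn, a rotation vector about the world's x, y, z in degrees. A call has 1 to 5 rows; each row is the pose to reach, as a shift and turn from the pose commanded when the call began; what a row does not reach only later rows make up. A row lasts 1/12 s, in which the tool goes at most 41.7 mm and 7.16 degrees, less where a joint would pass 70% of its speed; a pose out of reach is approached as far as the arm can. A call with a gripper value outside its range is refused whole. "jaw" is the finger opening in mm, from 0 to 85.4, set as the call begins (left out, the last holds). The fingers move at their own pace and stop on an object; "newtons" is the grip in N (left out, the last holds). Time passes only in rows, so rows that repeat a pose let the fingers close. It gives the time, the measured TCP pose, the force, the opening and the grip force at its end, in the units of the state.
- r.get_obs(): the state, without advancing time (a new reading comes with each control period).
- r.grab_frame(name): name is "side" or "top"; returns a dict with "frame" (480x640x3 uint8, blue, green, red), "z_map" (480x640 float32, m along the optical axis (not along the pixel's ray), 0 where there is no reading), "vertical_fov" (degrees; the focal length in pixels is half the picture's height over the tangent of half this angle, whatever the lens; pixels are square), "cx", "cy" (the principal point, pixels), "xyz" and "orientation" of the camera in the world. Camera axes: x right, y down, z forward; pixel columns grow to the right and rows downward; lengths in m; the calibration is good to about 2 mm. A picture is of the moment at which its call begins.
- r.hand_in(): hands the job in; it is judged then, once.
The state is a dict: "clock": time; "joints": joint angles; "qvel": joint speeds; "tau": joint torques, N m; "tcp_pos": TCP position; "orientation": TCP orientation; "contact_force": force on the tool from outside, world axes, zero at the start; "moment": the same for the moment, N m; "grip_width": finger opening in m; "gripper_force": force on a finger pad.
Only numpy, scipy, OpenCV 4.12 (cv2) and the standard library are available. Lean on these libraries where they do the work, as an engineer would, in place of code of your own. Each camera call takes 0.05 s, during which the arm holds its last target. There are 200 camera calls.

TASK

The lesson is over: take the demonstration transformer apart. Lift off the steel yoke and lay it lengthwise along the middle of the plywood rest, and take each coil off its leg and stand it upright in the middle of the mat of its own colour. Set the parts down rather than dropping them, and do not push the compass lying between the mats.

Things in the scene. Friction and masses are not known exactly. Their poses are not given: they have to be found in the camera images.
- core: Fixed dark-steel transformer core with three square legs in a row, bolted down. Origin: centre of the underside of its grey base plate (236 x 76 x 8 mm). x runs along the row of legs, z up. On the plate lies a steel bar 214 x 40 mm up to 34 mm height (the coils sit on it); the legs, 26 x 26 mm, stand at x = -72, 0 and +72 mm and end 94 mm above the origin.
- yoke_mid (a point): Centre of the loose bright-steel yoke bar, 176 x 24 x 26 mm (x along its length, y across its 24 mm width, z up), about 0.8 kg. At the start it lies loose across the tops of the three legs, with 14 mm free height between its underside and the tops of the coils.
- coil_red_mid (a point): Centre (half-way up) of the loose red coil: copper winding in a frame with a red top, 62 mm along x, 52 mm across y, 46 mm high, about 0.25 kg; z up. A 32 x 32 mm hole runs through it vertically. At the start it sits loosely on one leg of the core (any of the three), its x along the row and 10 mm from the next coil, so its 52 mm sides are free; it must rise at least 60 mm to clear the leg.
- coil_yellow_mid (a point): Centre (half-way up) of the loose yellow coil: copper winding in a frame with a yellow top, 62 mm along x, 52 mm across y, 46 mm high, about 0.25 kg; z up. A 32 x 32 mm hole runs through it vertically. At the start it sits loosely on one leg of the core (any of the three), its x along the row and 10 mm from the next coil, so its 52 mm sides are free; it must rise at least 60 mm to clear the leg.
- coil_blue_mid (a point): Centre (half-way up) of the loose blue coil: copper winding in a frame with a blue top, 62 mm along x, 52 mm across y, 46 mm high, about 0.25 kg; z up. A 32 x 32 mm hole runs through it vertically. At the start it sits loosely on one leg of the core (any of the three), its x along the row and 10 mm from the next coil, so its 52 mm sides are free; it must rise at least 60 mm to clear the leg.
- mat_red: Fixed red square mat, 88 x 88 x 6 mm, the place of the red coil. Origin: centre of its underside, on the bench; x and y along its edges.
- mat_yellow: Fixed yellow square mat, 88 x 88 x 6 mm, the place of the yellow coil. Origin: centre of its underside, on the bench; x and y along its edges.
- mat_blue: Fixed blue square mat, 88 x 88 x 6 mm, the place of the blue coil. Origin: centre of its underside, on the bench; x and y along its edges.
- rest: Fixed plywood rest, 200 x 60 x 8 mm, flat, the place of the yoke. Origin: centre of its underside, on the bench; x along its length.
- compass_mid (a point): Centre of a loose small round brass compass with a white dial, 48 mm across and 12 mm high, lying on the bench among the mats. Not to be disturbed.
Things that resemble listed ones, but are neither listed nor needed, are in the scene too. What is meant by the rest is not black, and is the larger of those in its own colour.

How it is judged:
By the outcome, as a careful person would: the job done as asked, in the order asked, and still so for the second after the job is handed in, with the robot touching nothing.
It also fails if it takes over 120 s, if anything falls off the work surface, if the arm or the gripper's body presses on something with over 40 N, if the wrist force passes 120 N, or if a joint passes its speed limit or range.

## Working session

There is one attempt and no reset: what is moved stays moved. The work goes in short steps, Python scripts to look and compute and a tool call to move; the robot and the scene stay as the last step left them, time stands still between calls to the robot, and variables do not carry over. Pictures are saved under pics/ and viewed, at most 14 in all, crops included, and the job is handed in when it is done.

Besides the shell and the picture viewer there is one more tool, called after ">>>" by a JSON object that holds its "op" and its "data". send_rows: Moves the arm, as the interface text tells. Its arguments: {"type":"object","properties":{"deltas":{"type":"array","items":{"type":"object","properties":{"dx":{"type":"number"},"dy":{"type":"number"},"dz":{"type":"number"},"rx":{"type":"number"},"ry":{"type":"number"},"rz":{"type":"number"}}}},"jaw":{"type":"number"},"newtons":{"type":"number"}},"required":["deltas"]}

```bash
mkdir -p pics; ls; cat > h.py <<'E'
import numpy as np, cv2
from scipy.spatial.transform import Rotation as R
from bench import r
def shot(n):
    f=r.grab_frame(n); np.savez(''+n+'.npz',**{k:np.array(v) for k,v in f.items()}); return f
def cloud(f):
    f={k:np.array(f[k]) for k in f}
    z=f['z_map'];h,w=z.shape;fl=h/2/np.tan(np.radians(float(f['vertical_fov']))/2)
    v,u=np.mgrid[:h,:w]
    p=np.stack([(u-f['cx'])/fl*z,(v-f['cy'])/fl*z,z],-1)
    o=f['orientation']; M=o if o.shape==(3,3) else R.from_rotvec(o).as_matrix()
    P=p@M.T+f['xyz']; P[z==0]=np.nan
    return P
E
python3 - <<'E'
from h import *
for n in ['top','side']:
    f=shot(n);cv2.imwrite(f'pics/{n}0.png',f['frame']);print(n,f['xyz'],f['orientation'],f['vertical_fov'],f['cx'],f['cy'])
print(r.get_obs())
E
```

```text
pics
top [ 0.29743834 -0.02421692  1.13730906] [-2.14857438  2.10917672 -0.177228  ] 49.63540672343904 322.942095967117 246.80509701362843
side [ 0.15604476 -0.59631114  0.81450419] [-2.32076381  0.62247136 -0.24734773] 56.358821692919165 320.978648152654 242.89556917990785
{'clock': 0.1, 'joints': array([-1.21811597,  0.47770377,  0.0223572 ,  1.55628378, -0.01147983,
        1.10931197, -0.08309605]), 'qvel': array([ 0.00153266, -0.00072672,  0.00066887, -0.00110337, -0.00117111,
       -0.00055543, -0.00123387]), 'tau': array([ 4.82171512e-03, -5.97763681e+01,  1.61390103e+00, -2.81956208e+01,
        1.27660541e-02,  5.10145153e-03,  1.45474485e-05]), 'tcp_pos': array([0.29994106, 0.60415905, 0.24146144]), 'orientation': array([-7.17322689e-01, -3.05837127e+00,  2.45402737e-03]), 'contact_force': array([-0.11636155, -0.07922128, -0.54031639]), 'moment': array([ 0.04158989, -0.07464126, -0.08590801]), 'gripper_force': 0.0, 'grip_width': 0.08544235069017354}
```

View pics/top0.png

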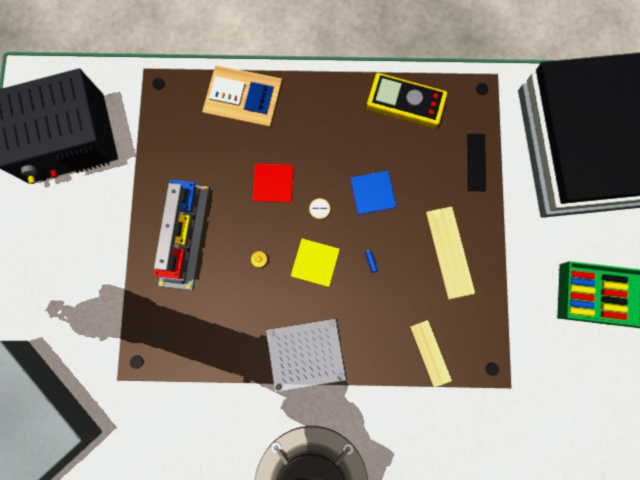

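View pics/side0.png

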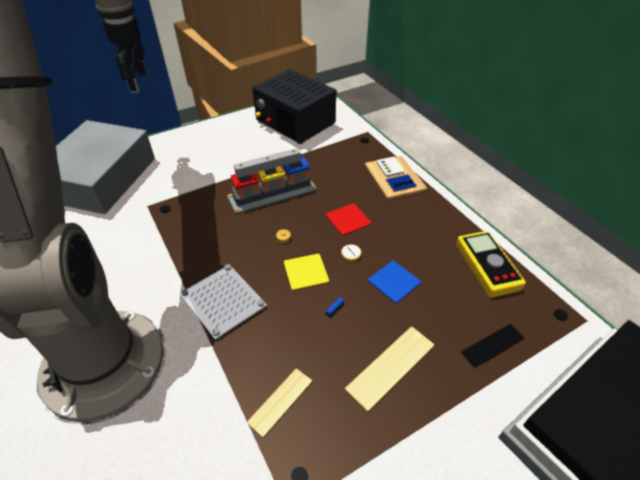

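The top view shows the core at about (182,235) and the mats at red (273,183), yellow (315,262) and blue (373,192). The compass is at (319,208), with a brass knob-like thing at (259,259). There are three candidates for the rest: the large plywood strip (450,252), the small plywood strip (431,353) and the black strip (477,162). The large plywood one fits; I'll confirm it by size.

```bash
python3 - <<'E'
from h import *
f=np.load('top.npz');P=cloud(f);im=f['frame'];hsv=cv2.cvtColor(im,cv2.COLOR_BGR2HSV)
H,S,V=[hsv[...,i].astype(int) for i in range(3)]
def rect(name,m,roi):
    k=np.zeros(m.shape,bool);x0,y0,x1,y1=roi;k[y0:y1,x0:x1]=1
    m=m&k&~np.isnan(P[...,0])
    n,l,st,_=cv2.connectedComponentsWithStats(m.astype(np.uint8));m=l==1+np.argmax(st[1:,4])
    p=P[m];(c,s,a)=cv2.minAreaRect((p[:,:2]*1000).astype(np.float32))
    b=cv2.boxPoints((c,s,a));e=[b[1]-b[0],b[2]-b[1]];L=max(e,key=np.linalg.norm)
    print(name,m.sum(),'c',np.round(c,1),'mean',np.round(p.mean(0)*1000,1),'size',np.round(s,1),'long dir deg',round(np.degrees(np.arctan2(L[1],L[0]))%180,1),'z',np.round(np.percentile(p[:,2],[5,50,95])*1000,1))
sat=(S>150)&(V>90)
rect('matR',sat&((H<8)|(H>172)),(240,150,305,215))
rect('matY',sat&(abs(H-29)<8),(285,230,350,295))
rect('matB',sat&(abs(H-110)<12),(340,160,405,225))
wood=(V>150)&(S<150)
rect('rest',wood,(415,195,485,310)); rect('small',wood,(400,310,465,395))
rect('compass',(V>120),(303,192,336,225))
Z=P[...,2]
rect('yoke',(Z>0.105),(145,170,215,300))
rect('plate+core',(Z>0.004),(145,170,215,300))
rect('plate',(abs(Z-.008)<.004),(145,170,215,300))
# coil tops
c=(abs(Z-.08)<.008)&(S>120)
rect('coilB',c&(abs(H-110)<15),(145,170,215,300));rect('coilY',c&(abs(H-29)<9),(145,170,215,300));rect('coilR',c&((H<9)|(H>170)),(145,170,215,300))
rect('psu',Z>.02,(0,60,115,185));rect('knob',Z>.004,(248,248,272,272));rect('brd',Z>.004,(200,62,285,130))
a=cv2.resize(im[160:300,130:230],None,fx=5,fy=4.2 and 5,interpolation=cv2.INTER_CUBIC)
b=cv2.resize(im[190:395,400:490],None,fx=2.9,fy=2.9,interpolation=cv2.INTER_CUBIC)
o=np.zeros((600,790,3),np.uint8);a=cv2.resize(a,(428,600));o[:,:428]=a;b=b[:600];o[:b.shape[0],450:450+b.shape[1]]=b
cv2.imwrite('pics/crop1.png',o)
E
```

```text
matR 1557 c [641.3 102. ] mean [639.7 101.2   5.3] size [91.5 93.6] long dir deg 178.6 z [0.9 5.5 9. ]
matY 1662 c [460.6   1.5] mean [459.4   1.5   5.6] size [91.  91.2] long dir deg 165.3 z [1.5 5.7 9.3]
matB 1470 c [ 622.2 -126.3] mean [ 620.9 -125.6    5.5] size [88.3 90.4] long dir deg 101.8 z [1.7 5.5 9.1]
rest 2487 c [ 487.9 -296.8] mean [ 485.8 -295.9    7.5] size [201.1  64.6] long dir deg 13.4 z [ 3.4  7.6 11.3]
small 1833 c [ 259.9 -251.6] mean [ 244.5 -250.1    4.4] size [155.6 136.8] long dir deg 1.1 z [-1.9  5.   9.4]
compass 374 c [582.2  -6.4] mean [580.3  -5.8  11.4] size [50.3 47.2] long dir deg 0.8 z [ 2.7 11.8 15.7]
yoke 1234 c [512.4 297.6] mean [510.4 296.1 118.8] size [ 27.  176.6] long dir deg 174.4 z [109.8 119.6 122.7]
plate+core 4264 c [518.4 303.6] mean [505.  284.2  67.8] size [ 97.  245.3] long dir deg 174.6 z [  6.   78.9 121.5]
plate 1030 c [516.3 293. ] mean [497.3 273.9   7.9] size [ 77.6 242.6] long dir deg 173.3 z [ 4.6  7.8 11.2]
coilB 307 c [587.4 287.6] mean [590.4 275.2  79.4] size [54. 63.] long dir deg 175.6 z [74.2 79.7 83.3]
coilY 252 c [513.8 279.7] mean [513.  277.4  79.4] size [22.  62.5] long dir deg 174.7 z [74.  79.8 83.2]
coilR 354 c [444.4 302.7] mean [436.1 293.2  79.7] size [53.2 62.3] long dir deg 173.6 z [75.2 80.  83.2]
psu 10234 c [731.7 576.7] mean [721.8 554.  109.3] size [186.2 211.8] long dir deg 107.7 z [ 40.6 124.5 128.4]
knob 220 c [463.7 125.3] mean [462.7 124.7  15.9] size [35.2 35.5] long dir deg 113.9 z [ 9.1 16.3 20.2]
brd 3425 c [848.2 180.3] mean [844.7 179.4  14.3] size [165.9 124. ] long dir deg 78.5 z [ 7.9 13.4 22.7]
```

View pics/crop1.png

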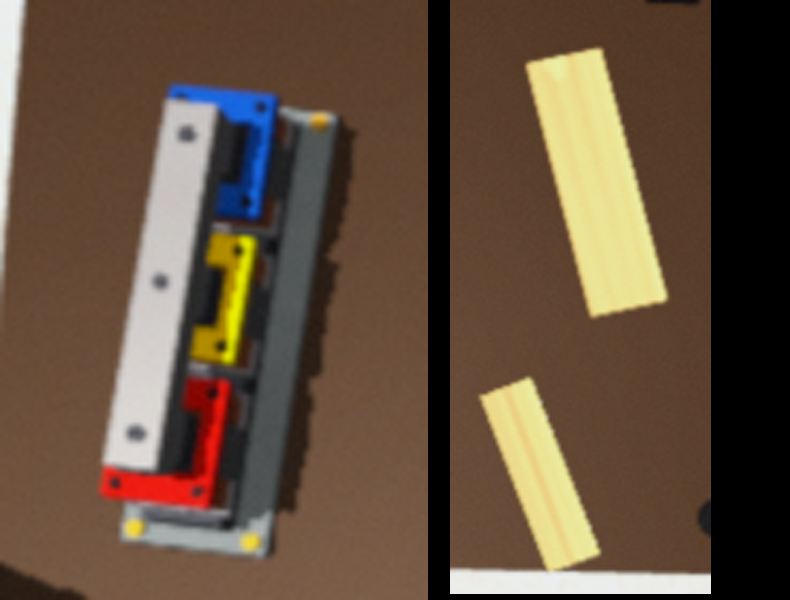

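Confirmed: the large plywood strip (201 x 65 mm) is the rest. The crop shows blue on the far leg, yellow in the middle and red on the near leg, with the yoke loose on top. Poses in mm:

| Part | Position | Direction |
|---|---|---|
| Yoke | (511.5, 297) | 174.3° |
| Blue coil | (587.5, 288) | – |
| Yellow coil | (516, 295) | – |
| Red coil | (444, 302) | – |

Next I move above the yoke.

>>> {"op": "send_rows", "data": {"deltas": [{"dx": 21,"dy": -31,"rz": 2},{"dx": 42,"dy": -62,"rz": 4},{"dx": 63,"dy": -92,"rz": 6},{"dx": 84,"dy": -123,"rz": 8},{"dx": 106,"dy": -154,"rz": 10}], "jaw": 60, "newtons": 60}}

```text
$.deltas[0]: bad value
```

>>> {"op": "send_rows", "data": {"deltas": [{"dx": 21,"dy": -31,"dz": -10,"rz": 2},{"dx": 42,"dy": -62,"dz": -20,"rz": 4},{"dx": 63,"dy": -92,"dz": -30,"rz": 6},{"dx": 84,"dy": -123,"dz": -40,"rz": 8},{"dx": 105.5,"dy": -154,"dz": -50,"rz": 10.7}]}}

```text
$.deltas[0]: bad value
```

```bash
cat > st.py <<'E'
from h import *
o=r.get_obs();M=R.from_rotvec(o['orientation']).as_matrix()
print(round(o['clock'],2),np.round(o['tcp_pos']*1000,1),'yaw',round(np.degrees(np.arctan2(M[1,1],M[0,1]))%180,1),'z',np.round(M[:,2],3),'F',np.round(o['contact_force'],1),'w',round(o['grip_width']*1000,1),'g',round(o['gripper_force'],1))
E
python3 st.py
```

```text
0.1 [299.9 604.2 241.5] yaw 63.6 z [-0.001 -0.001 -1.   ] F [-0.1 -0.1 -0.5] w 85.4 g 0.0
```

>>> {"op": "send_rows", "data": {"deltas": [{"dx": 21,"dy": -31,"dz": 0,"rx": 0,"ry": 0,"rz": 2},{"dx": 42,"dy": -62,"dz": 0,"rx": 0,"ry": 0,"rz": 4},{"dx": 63,"dy": -92,"dz": 0,"rx": 0,"ry": 0,"rz": 6},{"dx": 84,"dy": -123,"dz": 0,"rx": 0,"ry": 0,"rz": 8},{"dx": 106,"dy": -154,"dz": 0,"rx": 0,"ry": 0,"rz": 10}], "jaw": 60, "newtons": 60}}

```text
clock: 0.52
tcp_pos: [0.4065, 0.4489, 0.2419]
orientation: [-0.444, -3.11, 0.001]
contact_force: [0.7, 0.1, -0.1]
grip_width: 0.0599
gripper_force: 0.0
```

>>> {"op": "send_rows", "data": {"deltas": [{"dx": 21,"dy": -31,"dz": -10,"rx": 0,"ry": 0,"rz": 2},{"dx": 42,"dy": -62,"dz": -20,"rx": 0,"ry": 0,"rz": 4},{"dx": 63,"dy": -92,"dz": -30,"rx": 0,"ry": 0,"rz": 6},{"dx": 84,"dy": -123,"dz": -40,"rx": 0,"ry": 0,"rz": 8},{"dx": 105.5,"dy": -154,"dz": -50,"rx": 0,"ry": 0,"rz": 10.7}]}}

```text
clock: 0.93
tcp_pos: [0.512, 0.295, 0.1916]
orientation: [-0.153, -3.137, 0.0]
contact_force: [-0.1, 1.3, -0.7]
grip_width: 0.0602
gripper_force: 0.0
```

```bash
python3 st.py
```

```text
0.93 [512.  295.  191.6] yaw 84.4 z [-0. -0. -1.] F [-0.1  1.3 -0.7] w 60.2 g 0.0
```

>>> {"op": "send_rows", "data": {"deltas": [{"dx": 0,"dy": 1,"dz": -25,"rx": 0,"ry": 0,"rz": 0},{"dx": 0,"dy": 1,"dz": -50,"rx": 0,"ry": 0,"rz": 0},{"dx": 0,"dy": 1,"dz": -75,"rx": 0,"ry": 0,"rz": 0},{"dx": 0,"dy": 1,"dz": -90,"rx": 0,"ry": 0,"rz": 0},{"dx": 0,"dy": 1,"dz": -90,"rx": 0,"ry": 0,"rz": 0}]}}

```text
clock: 1.35
tcp_pos: [0.5092, 0.296, 0.0985]
orientation: [-0.156, -3.132, 0.007]
contact_force: [0.0, -0.5, 0.6]
grip_width: 0.06
gripper_force: 0.0
```

```bash
python3 - <<'E'
import st
from h import *
f=shot('side');P=cloud(f)
a=cv2.resize(f['frame'][120:240,190:350],None,fx=5,fy=5,interpolation=cv2.INTER_CUBIC);cv2.imwrite('pics/side1.png',a)
E
```

```text
1.35 [509.2 296.   98.5] yaw 84.3 z [-0.006 -0.004 -1.   ] F [ 0.  -0.5  0.6] w 60.0 g 0.0
```

View pics/side1.png

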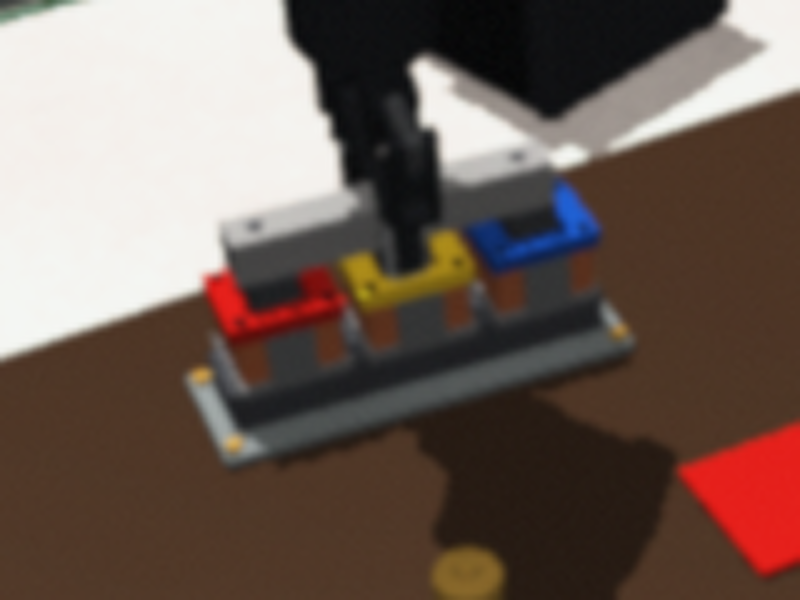

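The fingers straddle the yoke near its middle (about (405,200) in the crop) and the tips are above the yellow coil. I close now.

>>> {"op": "send_rows", "data": {"deltas": [{"dx": 2,"dy": 0,"dz": 3,"rx": 0,"ry": 0,"rz": 0},{"dx": 2,"dy": 0,"dz": 3,"rx": 0,"ry": 0,"rz": 0},{"dx": 2,"dy": 0,"dz": 3,"rx": 0,"ry": 0,"rz": 0},{"dx": 2,"dy": 0,"dz": 3,"rx": 0,"ry": 0,"rz": 0},{"dx": 2,"dy": 0,"dz": 3,"rx": 0,"ry": 0,"rz": 0}], "jaw": 10, "newtons": 70}}

```text
clock: 1.82
tcp_pos: [0.5148, 0.2978, 0.1073]
orientation: [0.157, 3.135, 0.002]
contact_force: [-0.5, -2.1, 6.1]
grip_width: 0.0227
gripper_force: 71.1
```

>>> {"op": "send_rows", "data": {"deltas": [{"dx": 0,"dy": 0,"dz": 0,"rx": 0,"ry": 0,"rz": 0},{"dx": 0,"dy": 0,"dz": 0,"rx": 0,"ry": 0,"rz": 0},{"dx": 0,"dy": 0,"dz": 5,"rx": 0,"ry": 0,"rz": 0},{"dx": 0,"dy": 0,"dz": 10,"rx": 0,"ry": 0,"rz": 0},{"dx": 0,"dy": 0,"dz": 20,"rx": 0,"ry": 0,"rz": 0}]}}

```text
clock: 2.23
tcp_pos: [0.512, 0.2967, 0.1242]
orientation: [-0.156, -3.134, 0.004]
contact_force: [0.5, 0.2, -9.8]
grip_width: 0.0225
gripper_force: 69.2
```

```bash
python3 st.py
```

```text
2.23 [512.  296.7 124.2] yaw 84.3 z [-0.004 -0.002 -1.   ] F [ 0.5  0.2 -9.8] w 22.5 g 69.2
```

Yoke gripped and its weight carried. I lift it and swing across to the rest.

>>> {"op": "send_rows", "data": {"deltas": [{"dx": 0,"dy": 0,"dz": 15,"rx": 0,"ry": 0,"rz": 0},{"dx": 0,"dy": 0,"dz": 35,"rx": 0,"ry": 0,"rz": 0},{"dx": 0,"dy": 0,"dz": 60,"rx": 0,"ry": 0,"rz": 0},{"dx": 0,"dy": -15,"dz": 75,"rx": 0,"ry": 0,"rz": 0},{"dx": 0,"dy": -40,"dz": 75,"rx": 0,"ry": 0,"rz": 0}]}}

```text
clock: 2.65
tcp_pos: [0.5147, 0.2622, 0.2046]
orientation: [0.148, 3.133, 0.01]
contact_force: [1.7, 0.9, -9.2]
grip_width: 0.0228
gripper_force: 69.6
```

>>> {"op": "send_rows", "data": {"deltas": [{"dx": -2,"dy": -36,"dz": 0,"rx": 0,"ry": 0,"rz": 2},{"dx": -4,"dy": -72,"dz": 0,"rx": 0,"ry": 0,"rz": 4},{"dx": -6,"dy": -108,"dz": 0,"rx": 0,"ry": 0,"rz": 6},{"dx": -8,"dy": -144,"dz": 0,"rx": 0,"ry": 0,"rz": 8},{"dx": -10,"dy": -180,"dz": 0,"rx": 0,"ry": 0,"rz": 10}]}}

```text
clock: 3.07
tcp_pos: [0.5026, 0.0759, 0.2006]
orientation: [0.121, -3.139, -0.0]
contact_force: [0.1, -0.7, -8.2]
grip_width: 0.0223
gripper_force: 69.6
```

>>> {"op": "send_rows", "data": {"deltas": [{"dx": -2,"dy": -36,"dz": 0,"rx": 0,"ry": 0,"rz": 2},{"dx": -4,"dy": -72,"dz": 0,"rx": 0,"ry": 0,"rz": 4},{"dx": -6,"dy": -108,"dz": 0,"rx": 0,"ry": 0,"rz": 6},{"dx": -8,"dy": -144,"dz": 0,"rx": 0,"ry": 0,"rz": 8},{"dx": -10,"dy": -180,"dz": 0,"rx": 0,"ry": 0,"rz": 9}]}}

```text
clock: 3.48
tcp_pos: [0.4927, -0.1039, 0.2007]
orientation: [0.367, -3.12, -0.001]
contact_force: [1.0, -0.1, -8.6]
grip_width: 0.0227
gripper_force: 69.6
```

>>> {"op": "send_rows", "data": {"deltas": [{"dx": -1,"dy": -36,"dz": 0,"rx": 0,"ry": 0,"rz": 0},{"dx": -2,"dy": -72,"dz": 0,"rx": 0,"ry": 0,"rz": 0},{"dx": -3,"dy": -108,"dz": 0,"rx": 0,"ry": 0,"rz": 0},{"dx": -4,"dy": -144,"dz": 0,"rx": 0,"ry": 0,"rz": 0},{"dx": -4,"dy": -170,"dz": -10,"rx": 0,"ry": 0,"rz": 0}]}}

```text
clock: 3.9
tcp_pos: [0.4895, -0.2766, 0.1925]
orientation: [-0.359, 3.118, -0.005]
contact_force: [1.0, -0.2, -7.7]
grip_width: 0.0222
gripper_force: 69.8
```

```bash
python3 st.py
```

```text
3.9 [ 489.5 -276.6  192.5] yaw 103.1 z [ 0.003 -0.003 -1.   ] F [ 1.  -0.2 -7.7] w 22.2 g 69.8
```

>>> {"op": "send_rows", "data": {"deltas": [{"dx": -2,"dy": -15,"dz": -20,"rx": 0,"ry": 0,"rz": 0},{"dx": -2,"dy": -20,"dz": -50,"rx": 0,"ry": 0,"rz": 0},{"dx": -2,"dy": -20,"dz": -80,"rx": 0,"ry": 0,"rz": 0},{"dx": -2,"dy": -20,"dz": -110,"rx": 0,"ry": 0,"rz": 0},{"dx": -2,"dy": -20,"dz": -130,"rx": 0,"ry": 0,"rz": 0}]}}

```text
clock: 4.32
tcp_pos: [0.4862, -0.2913, 0.0579]
orientation: [0.364, -3.118, -0.004]
contact_force: [-0.7, 1.1, -9.7]
grip_width: 0.0227
gripper_force: 69.6
```

>>> {"op": "send_rows", "data": {"deltas": [{"dx": 0,"dy": 0,"dz": -8,"rx": 0,"ry": 0,"rz": 0},{"dx": 0,"dy": 0,"dz": -16,"rx": 0,"ry": 0,"rz": 0},{"dx": 0,"dy": 0,"dz": -24,"rx": 0,"ry": 0,"rz": 0},{"dx": 0,"dy": 0,"dz": -30,"rx": 0,"ry": 0,"rz": 0},{"dx": 0,"dy": 0,"dz": -30,"rx": 0,"ry": 0,"rz": 0}]}}

```text
clock: 4.73
tcp_pos: [0.4878, -0.2923, 0.0301]
orientation: [0.364, -3.12, -0.0]
contact_force: [-0.7, -0.9, -9.0]
grip_width: 0.0224
gripper_force: 69.8
```

```bash
python3 - <<'E'
import st
from h import *
f=shot('side');t=shot('top');o=np.zeros((600,800,3),np.uint8)
o[:,:480]=cv2.resize(f['frame'][300:450,320:440],(480,600),interpolation=cv2.INTER_CUBIC)
o[:480,484:800]=cv2.resize(t['frame'][195:315,410:489],(316,480),interpolation=cv2.INTER_CUBIC)
cv2.imwrite('pics/rest1.png',o)
P=cloud(t);Z=P[...,2];k=np.zeros(Z.shape,bool);k[195:320,400:500]=1
V=t['frame'].min(2);m=k&(Z>.025)&(Z<.07)&(V>110)
print(m.sum(),cv2.minAreaRect((P[m][:,:2]*1000).astype(np.float32)),np.median(Z[m]))
E
```

```text
4.73 [ 487.8 -292.3   30.1] yaw 103.3 z [-0.  0. -1.] F [-0.7 -0.9 -9. ] w 22.4 g 69.8
303 ((512.5751953125, -285.43695068359375), (121.81025695800781, 26.013648986816406), 12.733109474182129) 0.04262388000505801
```

View pics/rest1.png

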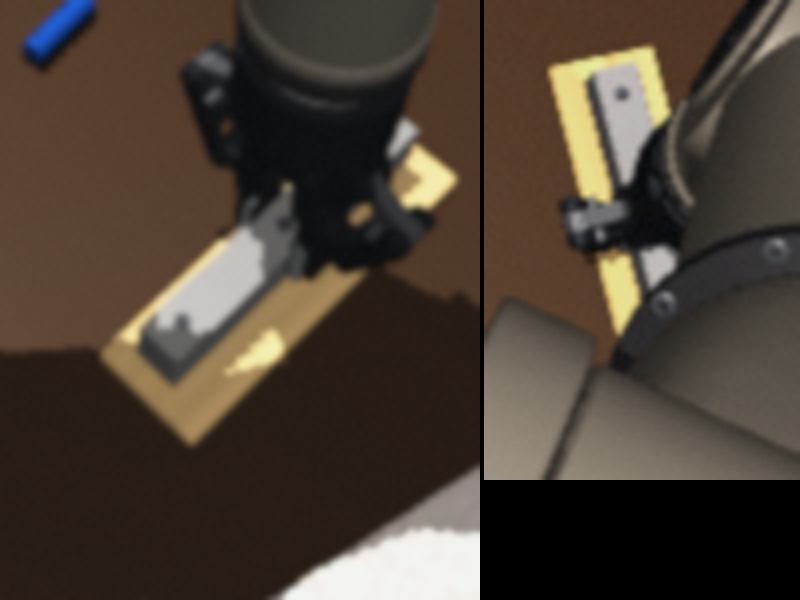

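The yoke is just above the rest, parallel and centred lengthwise, but about 4 mm to the left. I correct that and set it down gently.

>>> {"op": "send_rows", "data": {"deltas": [{"dx": 1,"dy": -4,"dz": -3,"rx": 0,"ry": 0,"rz": 0},{"dx": 1,"dy": -4,"dz": -6,"rx": 0,"ry": 0,"rz": 0},{"dx": 1,"dy": -4,"dz": -8,"rx": 0,"ry": 0,"rz": 0},{"dx": 1,"dy": -4,"dz": -9,"rx": 0,"ry": 0,"rz": 0},{"dx": 1,"dy": -4,"dz": -9,"rx": 0,"ry": 0,"rz": 0}]}}

```text
clock: 5.25
tcp_pos: [0.4886, -0.2966, 0.0214]
orientation: [0.363, -3.12, 0.0]
contact_force: [-0.4, -0.2, -7.6]
grip_width: 0.0224
gripper_force: 70.2
```

```bash
python3 st.py
```

```text
5.25 [ 488.6 -296.6   21.4] yaw 103.3 z [-0. -0. -1.] F [-0.4 -0.2 -7.6] w 22.4 g 70.2
```

>>> {"op": "send_rows", "data": {"deltas": [{"dx": 0,"dy": 0,"dz": -1,"rx": 0,"ry": 0,"rz": 0},{"dx": 0,"dy": 0,"dz": -2,"rx": 0,"ry": 0,"rz": 0},{"dx": 0,"dy": 0,"dz": -2,"rx": 0,"ry": 0,"rz": 0},{"dx": 0,"dy": 0,"dz": -2,"rx": 0,"ry": 0,"rz": 0}]}}

```text
clock: 5.58
tcp_pos: [0.4886, -0.2966, 0.0213]
orientation: [-0.363, 3.12, 0.0]
contact_force: [-6.5, 3.5, 13.4]
grip_width: 0.0229
gripper_force: 73.1
```

>>> {"op": "send_rows", "data": {"deltas": [{"dx": 0,"dy": 0,"dz": -1,"rx": 0,"ry": 0,"rz": 0},{"dx": 0,"dy": 0,"dz": -1,"rx": 0,"ry": 0,"rz": 0},{"dx": 0,"dy": 0,"dz": -1,"rx": 0,"ry": 0,"rz": 0}]}}

```text
clock: 5.83
tcp_pos: [0.4886, -0.2966, 0.0213]
orientation: [-0.363, 3.12, 0.001]
contact_force: [-9.2, 4.7, 24.7]
grip_width: 0.0225
gripper_force: 74.6
```

>>> {"op": "send_rows", "data": {"deltas": [{"dx": 0,"dy": 0,"dz": 2,"rx": 0,"ry": 0,"rz": 0},{"dx": 0,"dy": 0,"dz": 2,"rx": 0,"ry": 0,"rz": 0}]}}

```text
clock: 6.0
tcp_pos: [0.4891, -0.2966, 0.0213]
orientation: [-0.364, 3.119, -0.001]
contact_force: [-4.2, 1.9, 8.4]
grip_width: 0.0225
gripper_force: 72.5
```

>>> {"op": "send_rows", "data": {"deltas": [{"dx": 0,"dy": 0,"dz": 0,"rx": 0,"ry": 0,"rz": 0},{"dx": 0,"dy": 0,"dz": 0,"rx": 0,"ry": 0,"rz": 0},{"dx": 0,"dy": 0,"dz": 0,"rx": 0,"ry": 0,"rz": 0},{"dx": 0,"dy": 0,"dz": 0,"rx": 0,"ry": 0,"rz": 0}], "jaw": 45}}

```text
clock: 6.33
tcp_pos: [0.4892, -0.2966, 0.0204]
orientation: [-0.364, 3.12, -0.001]
contact_force: [-0.4, -0.1, 0.7]
grip_width: 0.0451
gripper_force: 0.0
```

>>> {"op": "send_rows", "data": {"deltas": [{"dx": 0,"dy": 0,"dz": 15,"rx": 0,"ry": 0,"rz": 0},{"dx": 0,"dy": 0,"dz": 40,"rx": 0,"ry": 0,"rz": 0},{"dx": 0,"dy": 0,"dz": 75,"rx": 0,"ry": 0,"rz": 0},{"dx": 0,"dy": 0,"dz": 110,"rx": 0,"ry": 0,"rz": 0},{"dx": 0,"dy": 15,"dz": 140,"rx": 0,"ry": 0,"rz": 0}]}}

```text
clock: 6.75
tcp_pos: [0.4886, -0.2846, 0.1627]
orientation: [-0.357, 3.12, -0.005]
contact_force: [0.4, -0.1, 0.6]
grip_width: 0.0453
gripper_force: 0.0
```

>>> {"op": "send_rows", "data": {"deltas": [{"dx": 5,"dy": 35,"dz": 5,"rx": 0,"ry": 0,"rz": -3},{"dx": 10,"dy": 71,"dz": 10,"rx": 0,"ry": 0,"rz": -6},{"dx": 15,"dy": 107,"dz": 15,"rx": 0,"ry": 0,"rz": -9},{"dx": 20,"dy": 143,"dz": 20,"rx": 0,"ry": 0,"rz": -11},{"dx": 25,"dy": 179,"dz": 20,"rx": 0,"ry": 0,"rz": -13}], "jaw": 72}}

```text
clock: 7.17
tcp_pos: [0.5144, -0.1009, 0.1815]
orientation: [-0.005, 3.139, -0.0]
contact_force: [0.0, -1.0, 0.3]
grip_width: 0.072
gripper_force: 0.0
```

```bash
python3 - <<'E'
import st
from h import *
t=shot('top');s=shot('side')
o=np.zeros((600,800,3),np.uint8)
o[:,:395]=cv2.resize(t['frame'][195:315,410:489],(395,600),interpolation=cv2.INTER_CUBIC)
o[:,400:800]=cv2.resize(s['frame'][140:230,220:320][:, :],(400,360),interpolation=cv2.INTER_CUBIC).repeat(2,0)[:600] if 0 else 0
o[:360,400:]=cv2.resize(s['frame'][140:230,220:320],(400,360),interpolation=cv2.INTER_CUBIC)
cv2.imwrite('pics/rest2.png',o)
P=cloud(t);Z=P[...,2];k=np.zeros(Z.shape,bool);k[195:320,400:500]=1
m=k&(Z>.027)&(Z<.06);print(m.sum(),cv2.minAreaRect((P[m][:,:2]*1000).astype(np.float32)),np.median(Z[m]))
E
```

```text
7.17 [ 514.4 -100.9  181.5] yaw 90.2 z [ 0.002 -0.    -1.   ] F [ 0.  -1.   0.3] w 72.0 g 0.0
960 ((486.5977783203125, -296.3367004394531), (176.45477294921875, 26.912538528442383), 13.573657035827637) 0.03359154741909598
```

View pics/rest2.png

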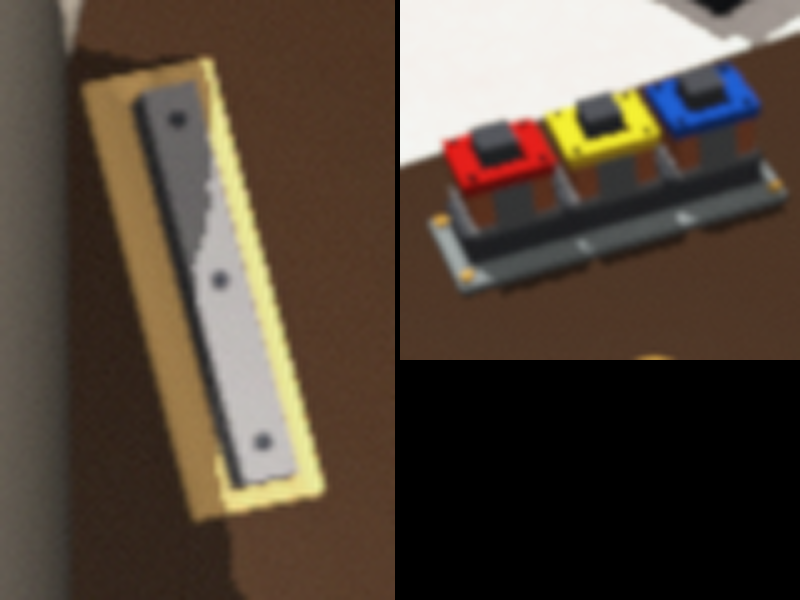

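The yoke lies centred and parallel on the rest: (486.6, -296.3), 13.6°, against the rest's (487, -296.5), 13.4°. Next I measure the uncovered coils.

```bash
python3 - <<'E'
from h import *
f=np.load('top.npz');P=cloud(f);hsv=cv2.cvtColor(f['frame'],cv2.COLOR_BGR2HSV)
H,S,V=[hsv[...,i].astype(int) for i in range(3)];Z=P[...,2]
k=np.zeros(Z.shape,bool);k[165:305,140:220]=1
for n,c in dict(R=(H<9)|(H>170),Y=abs(H-28)<9,B=abs(H-110)<15).items():
    m=k&c&(S>110)&(V>50)&(abs(Z-.08)<.008); print(n,m.sum(),cv2.minAreaRect((P[m][:,:2]*1000).astype(np.float32)))
m=k&(Z>.089);n,l=cv2.connectedComponents(m.astype(np.uint8))
for i in range(1,n):
    if (l==i).sum()>30: print('leg',np.round(P[l==i].mean(0)*1000,1),(l==i).sum())
E
```

```text
R 562 ((444.3475036621094, 302.68341064453125), (54.451927185058594, 62.31996154785156), 83.77711486816406)
Y 546 ((515.7940063476562, 295.3985290527344), (54.49791717529297, 62.93659591674805), 83.80818176269531)
B 522 ((587.4293212890625, 288.65911865234375), (53.799251556396484, 63.903621673583984), 85.4832992553711)
leg [586.4 288.3  93.7] 163
leg [514.9 294.9  93.9] 169
leg [443.4 302.1  94. ] 168
```

>>> {"op": "send_rows", "data": {"deltas": [{"dx": 8,"dy": 38,"dz": 0,"rx": 0,"ry": 0,"rz": -1},{"dx": 16,"dy": 76,"dz": 0,"rx": 0,"ry": 0,"rz": -2},{"dx": 24,"dy": 114,"dz": 0,"rx": 0,"ry": 0,"rz": -3},{"dx": 32,"dy": 152,"dz": 0,"rx": 0,"ry": 0,"rz": -4},{"dx": 40,"dy": 190,"dz": 0,"rx": 0,"ry": 0,"rz": -6}]}}

```text
clock: 7.68
tcp_pos: [0.554, 0.0889, 0.1804]
orientation: [0.158, 3.137, 0.0]
contact_force: [-0.0, 0.1, 0.5]
grip_width: 0.0718
gripper_force: 0.0
```

>>> {"op": "send_rows", "data": {"deltas": [{"dx": 8,"dy": 40,"dz": 0,"rx": 0,"ry": 0,"rz": 0},{"dx": 16,"dy": 80,"dz": 0,"rx": 0,"ry": 0,"rz": 0},{"dx": 24,"dy": 120,"dz": 0,"rx": 0,"ry": 0,"rz": 0},{"dx": 32,"dy": 160,"dz": 0,"rx": 0,"ry": 0,"rz": 0},{"dx": 33,"dy": 199,"dz": 0,"rx": 0,"ry": 0,"rz": 0}]}}

```text
clock: 8.1
tcp_pos: [0.5879, 0.2882, 0.1802]
orientation: [0.157, 3.136, 0.0]
contact_force: [0.6, -0.1, -0.0]
grip_width: 0.0722
gripper_force: 0.0
```

>>> {"op": "send_rows", "data": {"deltas": [{"dx": 0,"dy": 0,"dz": -10,"rx": 0,"ry": 0,"rz": 0},{"dx": 0,"dy": 0,"dz": -20,"rx": 0,"ry": 0,"rz": 0},{"dx": 0,"dy": 0,"dz": -20,"rx": 0,"ry": 0,"rz": 0}]}}

```text
clock: 8.35
tcp_pos: [0.5855, 0.2851, 0.1575]
orientation: [-0.156, -3.134, 0.005]
contact_force: [0.3, -0.8, 0.3]
grip_width: 0.0721
gripper_force: 0.0
```

```bash
python3 st.py
```

```text
8.35 [585.5 285.1 157.5] yaw 84.3 z [-0.004 -0.003 -1.   ] F [ 0.3 -0.8  0.3] w 72.1 g 0.0
```

>>> {"op": "send_rows", "data": {"deltas": [{"dx": 0,"dy": 1,"dz": -30,"rx": 0,"ry": 0,"rz": 0},{"dx": 0,"dy": 1,"dz": -60,"rx": 0,"ry": 0,"rz": 0},{"dx": 0,"dy": 1,"dz": -90,"rx": 0,"ry": 0,"rz": 0},{"dx": 0,"dy": 1,"dz": -107,"rx": 0,"ry": 0,"rz": 0},{"dx": 0,"dy": 1,"dz": -107,"rx": 0,"ry": 0,"rz": 0}]}}

```text
clock: 8.77
tcp_pos: [0.5844, 0.2835, 0.0492]
orientation: [-0.16, -3.131, 0.008]
contact_force: [-1.4, -0.8, -0.5]
grip_width: 0.0721
gripper_force: 0.0
```

>>> {"op": "send_rows", "data": {"deltas": [{"dx": 0,"dy": 0,"dz": 0,"rx": 0,"ry": 0,"rz": 0},{"dx": 0,"dy": 0,"dz": 0,"rx": 0,"ry": 0,"rz": 0}]}}

```text
clock: 8.93
tcp_pos: [0.588, 0.2866, 0.0548]
orientation: [0.159, 3.136, 0.001]
contact_force: [0.1, 0.2, -0.3]
grip_width: 0.0719
gripper_force: 0.0
```

```bash
python3 st.py
```

```text
8.93 [588.  286.6  54.8] yaw 84.2 z [ 0.002  0.    -1.   ] F [ 0.1  0.2 -0.3] w 71.9 g 0.0
```

>>> {"op": "send_rows", "data": {"deltas": [{"dx": -0.5,"dy": 1.5,"dz": 0,"rx": 0,"ry": 0,"rz": 0},{"dx": -0.5,"dy": 1.5,"dz": 0,"rx": 0,"ry": 0,"rz": 0},{"dx": -0.5,"dy": 1.5,"dz": 0,"rx": 0,"ry": 0,"rz": 0},{"dx": -0.5,"dy": 1.5,"dz": 0,"rx": 0,"ry": 0,"rz": 0},{"dx": -0.5,"dy": 1.5,"dz": 0,"rx": 0,"ry": 0,"rz": 0}], "jaw": 35, "newtons": 40}}

```text
clock: 9.35
tcp_pos: [0.5874, 0.2897, 0.0554]
orientation: [0.156, 3.135, 0.003]
contact_force: [-1.0, 0.4, 6.8]
grip_width: 0.0519
gripper_force: 43.3
```

>>> {"op": "send_rows", "data": {"deltas": [{"dx": 0,"dy": 0,"dz": 0,"rx": 0,"ry": 0,"rz": 0},{"dx": 0,"dy": 0,"dz": 2,"rx": 0,"ry": 0,"rz": 0},{"dx": 0,"dy": 0,"dz": 5,"rx": 0,"ry": 0,"rz": 0},{"dx": 0,"dy": 0,"dz": 10,"rx": 0,"ry": 0,"rz": 0},{"dx": 0,"dy": 0,"dz": 15,"rx": 0,"ry": 0,"rz": 0}]}}

```text
clock: 9.77
tcp_pos: [0.5857, 0.289, 0.0684]
orientation: [-0.156, -3.137, 0.001]
contact_force: [0.3, 0.1, -2.7]
grip_width: 0.0518
gripper_force: 42.3
```

```bash
python3 st.py
```

```text
9.77 [585.7 289.   68.4] yaw 84.3 z [-0.001 -0.    -1.   ] F [ 0.3  0.1 -2.7] w 51.8 g 42.3
```

>>> {"op": "send_rows", "data": {"deltas": [{"dx": 0,"dy": 0,"dz": 15,"rx": 0,"ry": 0,"rz": 0},{"dx": 0,"dy": 0,"dz": 35,"rx": 0,"ry": 0,"rz": 0},{"dx": 0,"dy": 0,"dz": 55,"rx": 0,"ry": 0,"rz": 0},{"dx": 0,"dy": 0,"dz": 72,"rx": 0,"ry": 0,"rz": 0},{"dx": 0,"dy": 0,"dz": 80,"rx": 0,"ry": 0,"rz": 0}]}}

```text
clock: 10.18
tcp_pos: [0.5872, 0.2896, 0.1512]
orientation: [0.156, 3.135, 0.003]
contact_force: [0.3, 0.6, -3.1]
grip_width: 0.0512
gripper_force: 42.3
```

>>> {"op": "send_rows", "data": {"deltas": [{"dx": 1,"dy": -20,"dz": 0,"rx": 0,"ry": 0,"rz": 0},{"dx": 4,"dy": -55,"dz": 0,"rx": 0,"ry": 0,"rz": 2},{"dx": 8,"dy": -92,"dz": 0,"rx": 0,"ry": 0,"rz": 4},{"dx": 12,"dy": -129,"dz": 0,"rx": 0,"ry": 0,"rz": 6},{"dx": 15,"dy": -166,"dz": 0,"rx": 0,"ry": 0,"rz": 8}]}}

```text
clock: 10.6
tcp_pos: [0.6009, 0.1215, 0.1481]
orientation: [0.067, -3.141, 0.0]
contact_force: [0.6, -0.9, -2.2]
grip_width: 0.0517
gripper_force: 42.4
```

>>> {"op": "send_rows", "data": {"deltas": [{"dx": 4,"dy": -37,"dz": 0,"rx": 0,"ry": 0,"rz": 2},{"dx": 8,"dy": -74,"dz": 0,"rx": 0,"ry": 0,"rz": 4},{"dx": 12,"dy": -111,"dz": 0,"rx": 0,"ry": 0,"rz": 6},{"dx": 16,"dy": -148,"dz": 0,"rx": 0,"ry": 0,"rz": 8},{"dx": 20,"dy": -185,"dz": 0,"rx": 0,"ry": 0,"rz": 9.5}]}}

```text
clock: 11.02
tcp_pos: [0.6207, -0.0637, 0.1481]
orientation: [0.326, -3.124, -0.0]
contact_force: [0.5, 0.8, -3.1]
grip_width: 0.0514
gripper_force: 42.2
```

>>> {"op": "send_rows", "data": {"deltas": [{"dx": 0,"dy": -35,"dz": 0,"rx": 0,"ry": 0,"rz": 0},{"dx": 0,"dy": -64,"dz": -15,"rx": 0,"ry": 0,"rz": 0},{"dx": 0,"dy": -64,"dz": -40,"rx": 0,"ry": 0,"rz": 0},{"dx": 0,"dy": -64,"dz": -65,"rx": 0,"ry": 0,"rz": 0},{"dx": 0,"dy": -64,"dz": -75,"rx": 0,"ry": 0,"rz": 0}]}}

```text
clock: 11.43
tcp_pos: [0.6186, -0.1263, 0.0698]
orientation: [0.32, -3.12, -0.002]
contact_force: [0.2, 0.1, -2.8]
grip_width: 0.0518
gripper_force: 42.4
```

>>> {"op": "send_rows", "data": {"deltas": [{"dx": 0,"dy": 0,"dz": -10,"rx": 0,"ry": 0,"rz": 0},{"dx": 0,"dy": 0,"dz": -20,"rx": 0,"ry": 0,"rz": 0},{"dx": 0,"dy": 0,"dz": -30,"rx": 0,"ry": 0,"rz": 0},{"dx": 0,"dy": 0,"dz": -35,"rx": 0,"ry": 0,"rz": 0},{"dx": 0,"dy": 0,"dz": -35,"rx": 0,"ry": 0,"rz": 0}]}}

```text
clock: 11.85
tcp_pos: [0.6207, -0.1254, 0.0374]
orientation: [0.324, -3.124, -0.001]
contact_force: [-0.4, 0.5, -1.5]
grip_width: 0.0514
gripper_force: 42.4
```

```bash
python3 - <<'E'
import st
from h import *
f=shot('side');t=shot('top');o=np.zeros((500,800,3),np.uint8)
o[:400,:400]=cv2.resize(f['frame'][220:320,350:450],(400,400),interpolation=cv2.INTER_CUBIC)
o[:400,400:]=cv2.resize(t['frame'][140:240,325:425],(400,400),interpolation=cv2.INTER_CUBIC)
cv2.imwrite('pics/blue1.png',o)
E
```

```text
11.85 [ 620.7 -125.4   37.4] yaw 101.8 z [-0.001  0.    -1.   ] F [-0.4  0.5 -1.5] w 51.4 g 42.4
```

View pics/blue1.png

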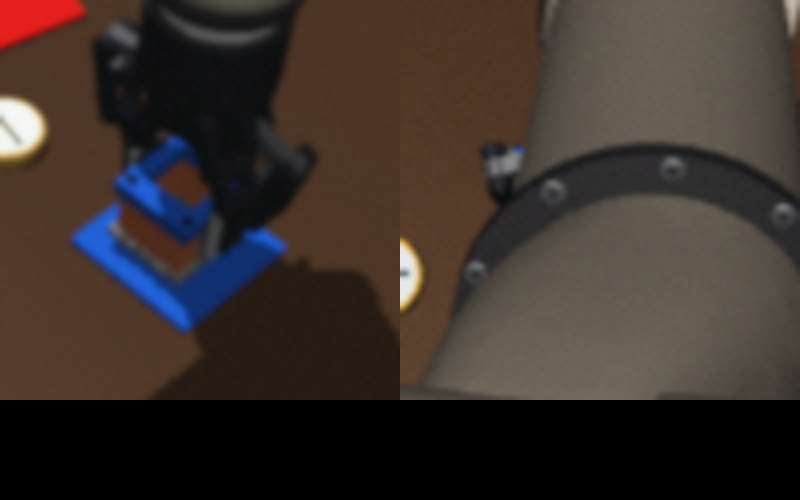

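The coil is upright and square above the blue mat, and the compass is well clear. I lower it the last ~10 mm.

>>> {"op": "send_rows", "data": {"deltas": [{"dx": 1,"dy": -0.5,"dz": -4,"rx": 0,"ry": 0,"rz": 0},{"dx": 1,"dy": -0.5,"dz": -7,"rx": 0,"ry": 0,"rz": 0},{"dx": 1,"dy": -0.5,"dz": -8.5,"rx": 0,"ry": 0,"rz": 0},{"dx": 1,"dy": -0.5,"dz": -10,"rx": 0,"ry": 0,"rz": 0},{"dx": 1,"dy": -0.5,"dz": -10,"rx": 0,"ry": 0,"rz": 0}]}}

```text
clock: 12.37
tcp_pos: [0.622, -0.1264, 0.028]
orientation: [0.323, -3.125, -0.0]
contact_force: [-0.0, -0.1, -2.5]
grip_width: 0.0519
gripper_force: 42.4
```

>>> {"op": "send_rows", "data": {"deltas": [{"dx": 0,"dy": 0,"dz": -1,"rx": 0,"ry": 0,"rz": 0},{"dx": 0,"dy": 0,"dz": -1,"rx": 0,"ry": 0,"rz": 0}]}}

```text
clock: 12.53
tcp_pos: [0.6223, -0.1264, 0.0275]
orientation: [-0.323, 3.125, -0.0]
contact_force: [0.3, -0.4, -2.3]
grip_width: 0.0517
gripper_force: 42.5
```

>>> {"op": "send_rows", "data": {"deltas": [{"dx": 0,"dy": 0,"dz": -1,"rx": 0,"ry": 0,"rz": 0},{"dx": 0,"dy": 0,"dz": -1,"rx": 0,"ry": 0,"rz": 0}]}}

```text
clock: 12.7
tcp_pos: [0.6223, -0.1265, 0.0274]
orientation: [-0.323, 3.125, 0.0]
contact_force: [-3.9, 0.6, 6.9]
grip_width: 0.0518
gripper_force: 43.6
```

>>> {"op": "send_rows", "data": {"deltas": [{"dx": 0,"dy": 0,"dz": -1,"rx": 0,"ry": 0,"rz": 0},{"dx": 0,"dy": 0,"dz": -1,"rx": 0,"ry": 0,"rz": 0}]}}

```text
clock: 12.87
tcp_pos: [0.6223, -0.1265, 0.0274]
orientation: [-0.322, 3.125, 0.001]
contact_force: [-7.0, 1.4, 14.9]
grip_width: 0.0513
gripper_force: 44.6
```

>>> {"op": "send_rows", "data": {"deltas": [{"dx": 0,"dy": 0,"dz": 1,"rx": 0,"ry": 0,"rz": 0},{"dx": 0,"dy": 0,"dz": 1,"rx": 0,"ry": 0,"rz": 0},{"dx": 0,"dy": 0,"dz": 1,"rx": 0,"ry": 0,"rz": 0}], "jaw": 70}}

```text
clock: 13.12
tcp_pos: [0.6225, -0.1264, 0.0266]
orientation: [-0.323, 3.124, -0.0]
contact_force: [0.1, 0.4, -0.4]
grip_width: 0.07
gripper_force: 0.0
```

>>> {"op": "send_rows", "data": {"deltas": [{"dx": 0,"dy": 0,"dz": 10,"rx": 0,"ry": 0,"rz": 0},{"dx": 0,"dy": 0,"dz": 35,"rx": 0,"ry": 0,"rz": 0},{"dx": 0,"dy": 0,"dz": 70,"rx": 0,"ry": 0,"rz": 0},{"dx": 0,"dy": 0,"dz": 110,"rx": 0,"ry": 0,"rz": 0},{"dx": -5,"dy": 20,"dz": 140,"rx": 0,"ry": 0,"rz": 0}]}}

```text
clock: 13.53
tcp_pos: [0.6181, -0.1114, 0.17]
orientation: [-0.313, 3.123, -0.006]
contact_force: [2.0, 0.7, 1.2]
grip_width: 0.0694
gripper_force: 0.0
```

>>> {"op": "send_rows", "data": {"deltas": [{"dx": -8,"dy": 36,"dz": 3,"rx": 0,"ry": 0,"rz": -3},{"dx": -17,"dy": 72,"dz": 6,"rx": 0,"ry": 0,"rz": -6},{"dx": -26,"dy": 108,"dz": 9,"rx": 0,"ry": 0,"rz": -9},{"dx": -36,"dy": 144,"dz": 12,"rx": 0,"ry": 0,"rz": -12},{"dx": -46,"dy": 180,"dz": 12,"rx": 0,"ry": 0,"rz": -15}]}}

```text
clock: 13.95
tcp_pos: [0.571, 0.0752, 0.1797]
orientation: [0.092, 3.138, 0.001]
contact_force: [0.5, 0.2, 0.4]
grip_width: 0.07
gripper_force: 0.0
```

>>> {"op": "send_rows", "data": {"deltas": [{"dx": -10,"dy": 38,"dz": 0,"rx": 0,"ry": 0,"rz": -2.5},{"dx": -20,"dy": 76,"dz": 0,"rx": 0,"ry": 0,"rz": -2.5},{"dx": -30,"dy": 114,"dz": 0,"rx": 0,"ry": 0,"rz": -2.5},{"dx": -40,"dy": 152,"dz": 0,"rx": 0,"ry": 0,"rz": -2.5},{"dx": -48,"dy": 190,"dz": 0,"rx": 0,"ry": 0,"rz": -2.5}]}}

```text
clock: 14.37
tcp_pos: [0.5222, 0.2654, 0.1791]
orientation: [0.156, 3.137, 0.001]
contact_force: [0.1, -0.3, 0.4]
grip_width: 0.0701
gripper_force: 0.0
```

>>> {"op": "send_rows", "data": {"deltas": [{"dx": -8,"dy": 30,"dz": -10,"rx": 0,"ry": 0,"rz": 0},{"dx": -8,"dy": 31.5,"dz": -20,"rx": 0,"ry": 0,"rz": 0},{"dx": -8,"dy": 31.5,"dz": -20,"rx": 0,"ry": 0,"rz": 0},{"dx": -8,"dy": 31.5,"dz": -20,"rx": 0,"ry": 0,"rz": 0}]}}

```text
clock: 14.7
tcp_pos: [0.515, 0.2941, 0.1581]
orientation: [-0.157, -3.137, 0.002]
contact_force: [1.0, -0.6, -0.7]
grip_width: 0.0703
gripper_force: 0.0
```

```bash
python3 - <<'E'
import st
from h import *
f=shot('top');P=cloud(f);hsv=cv2.cvtColor(f['frame'],cv2.COLOR_BGR2HSV)
Z=P[...,2];k=np.zeros(Z.shape,bool);k[140:240,325:425]=1
m=k&(Z>.04)&(Z<.065);print('blue',m.sum(),cv2.minAreaRect((P[m][:,:2]*1000).astype(np.float32)),np.median(Z[m]))
E
```

```text
14.7 [515.  294.1 158.1] yaw 84.3 z [-0.001 -0.002 -1.   ] F [ 1.  -0.6 -0.7] w 70.3 g 0.0
blue 528 ((622.5797729492188, -125.50025177001953), (63.310577392578125, 52.7207145690918), 12.185186386108398) 0.0511392202676858
```

Blue stands centred: (622.6, -125.5) on a mat at (622, -126), top at 51 mm. Next is yellow.

>>> {"op": "send_rows", "data": {"deltas": [{"dx": 0.5,"dy": 1,"dz": -30,"rx": 0,"ry": 0,"rz": 0},{"dx": 0.5,"dy": 1,"dz": -60,"rx": 0,"ry": 0,"rz": 0},{"dx": 0.5,"dy": 1,"dz": -85,"rx": 0,"ry": 0,"rz": 0},{"dx": 0.5,"dy": 1,"dz": -103,"rx": 0,"ry": 0,"rz": 0},{"dx": 0.5,"dy": 1,"dz": -103,"rx": 0,"ry": 0,"rz": 0}]}}

```text
clock: 15.17
tcp_pos: [0.5146, 0.2927, 0.0525]
orientation: [-0.161, -3.133, 0.007]
contact_force: [0.0, 0.1, -0.3]
grip_width: 0.0698
gripper_force: 0.0
```

>>> {"op": "send_rows", "data": {"deltas": [{"dx": 0,"dy": 0,"dz": 0,"rx": 0,"ry": 0,"rz": 0},{"dx": 0,"dy": 0,"dz": 0,"rx": 0,"ry": 0,"rz": 0},{"dx": 0,"dy": 0,"dz": 0,"rx": 0,"ry": 0,"rz": 0}]}}

```text
clock: 15.42
tcp_pos: [0.5171, 0.2962, 0.0572]
orientation: [0.158, 3.135, 0.003]
contact_force: [-0.4, 0.4, -0.2]
grip_width: 0.07
gripper_force: 0.0
```

>>> {"op": "send_rows", "data": {"deltas": [{"dx": -1,"dy": -0.5,"dz": -2,"rx": 0,"ry": 0,"rz": 0},{"dx": -1,"dy": -0.5,"dz": -2,"rx": 0,"ry": 0,"rz": 0},{"dx": -1,"dy": -0.5,"dz": -2,"rx": 0,"ry": 0,"rz": 0},{"dx": -1,"dy": -0.5,"dz": -2,"rx": 0,"ry": 0,"rz": 0},{"dx": -1,"dy": -0.5,"dz": -2,"rx": 0,"ry": 0,"rz": 0}], "jaw": 35}}

```text
clock: 15.83
tcp_pos: [0.5153, 0.2958, 0.0545]
orientation: [0.157, 3.136, 0.001]
contact_force: [-1.1, -1.9, 7.0]
grip_width: 0.0515
gripper_force: 43.1
```

>>> {"op": "send_rows", "data": {"deltas": [{"dx": 0,"dy": 0,"dz": 0,"rx": 0,"ry": 0,"rz": 0},{"dx": 0,"dy": 0,"dz": 2,"rx": 0,"ry": 0,"rz": 0},{"dx": 0,"dy": 0,"dz": 5,"rx": 0,"ry": 0,"rz": 0},{"dx": 0,"dy": 0,"dz": 10,"rx": 0,"ry": 0,"rz": 0},{"dx": 0,"dy": 0,"dz": 15,"rx": 0,"ry": 0,"rz": 0}]}}

```text
clock: 16.25
tcp_pos: [0.5142, 0.2955, 0.0684]
orientation: [-0.156, -3.137, 0.001]
contact_force: [0.8, 0.2, -2.2]
grip_width: 0.0518
gripper_force: 42.1
```

>>> {"op": "send_rows", "data": {"deltas": [{"dx": 0,"dy": 0,"dz": 15,"rx": 0,"ry": 0,"rz": 0},{"dx": 0,"dy": 0,"dz": 35,"rx": 0,"ry": 0,"rz": 0},{"dx": 0,"dy": 0,"dz": 55,"rx": 0,"ry": 0,"rz": 0},{"dx": 0,"dy": 0,"dz": 72,"rx": 0,"ry": 0,"rz": 0},{"dx": 0,"dy": 0,"dz": 80,"rx": 0,"ry": 0,"rz": 0}]}}

```text
clock: 16.67
tcp_pos: [0.5156, 0.2962, 0.151]
orientation: [0.156, 3.135, 0.003]
contact_force: [1.0, 0.3, -2.9]
grip_width: 0.0515
gripper_force: 42.4
```

>>> {"op": "send_rows", "data": {"deltas": [{"dx": -2,"dy": -20,"dz": 0,"rx": 0,"ry": 0,"rz": 0},{"dx": -8,"dy": -52,"dz": 0,"rx": 0,"ry": 0,"rz": -1},{"dx": -15,"dy": -87,"dz": 0,"rx": 0,"ry": 0,"rz": -3},{"dx": -22,"dy": -122,"dz": 0,"rx": 0,"ry": 0,"rz": -5},{"dx": -29,"dy": -157,"dz": 0,"rx": 0,"ry": 0,"rz": -7}]}}

```text
clock: 17.08
tcp_pos: [0.4847, 0.1371, 0.1481]
orientation: [-0.349, -3.122, 0.0]
contact_force: [-0.2, -0.5, -1.7]
grip_width: 0.0513
gripper_force: 42.4
```

>>> {"op": "send_rows", "data": {"deltas": [{"dx": -7,"dy": -35,"dz": 0,"rx": 0,"ry": 0,"rz": -2},{"dx": -14,"dy": -70,"dz": 0,"rx": 0,"ry": 0,"rz": -2},{"dx": -20,"dy": -105,"dz": 0,"rx": 0,"ry": 0,"rz": -2},{"dx": -26,"dy": -130,"dz": 0,"rx": 0,"ry": 0,"rz": -2},{"dx": -26,"dy": -137,"dz": -10,"rx": 0,"ry": 0,"rz": -2}]}}

```text
clock: 17.5
tcp_pos: [0.4587, -0.0031, 0.1392]
orientation: [0.411, 3.113, -0.001]
contact_force: [0.0, 0.5, -3.6]
grip_width: 0.0514
gripper_force: 42.6
```

>>> {"op": "send_rows", "data": {"deltas": [{"dx": 0,"dy": 0,"dz": -25,"rx": 0,"ry": 0,"rz": 0},{"dx": 0,"dy": 0,"dz": -50,"rx": 0,"ry": 0,"rz": 0},{"dx": 0,"dy": 0,"dz": -75,"rx": 0,"ry": 0,"rz": 0},{"dx": 0,"dy": 0,"dz": -92,"rx": 0,"ry": 0,"rz": 0},{"dx": 0,"dy": 0,"dz": -97,"rx": 0,"ry": 0,"rz": 0}]}}

```text
clock: 17.92
tcp_pos: [0.4579, 0.0019, 0.0387]
orientation: [-0.4, -3.112, 0.002]
contact_force: [-0.6, 0.2, -2.0]
grip_width: 0.0517
gripper_force: 42.5
```

```bash
python3 - <<'E'
import st
from h import *
f=shot('side');t=shot('top');o=np.zeros((400,800,3),np.uint8)
o[:400,:400]=cv2.resize(f['frame'][205:305,255:355],(400,400),interpolation=cv2.INTER_CUBIC)
o[:400,400:]=cv2.resize(t['frame'][210:310,265:365],(400,400),interpolation=cv2.INTER_CUBIC)
cv2.imwrite('pics/yel1.png',o)
E
```

```text
17.92 [457.9   1.9  38.7] yaw 75.3 z [-0.004 -0.    -1.   ] F [-0.6  0.2 -2. ] w 51.7 g 42.5
```

View pics/yel1.png

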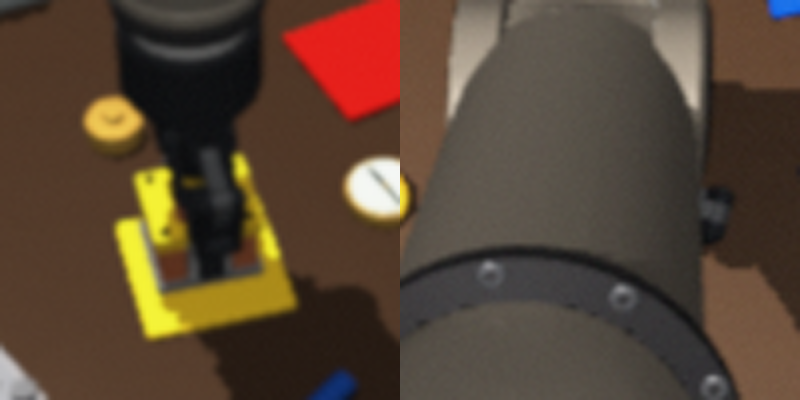

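Yellow coil is square above its mat with the compass clear. Lowering.

>>> {"op": "send_rows", "data": {"deltas": [{"dx": 1,"dy": 0,"dz": -4,"rx": 0,"ry": 0,"rz": 0},{"dx": 1,"dy": 0,"dz": -7,"rx": 0,"ry": 0,"rz": 0},{"dx": 1,"dy": 0,"dz": -9,"rx": 0,"ry": 0,"rz": 0},{"dx": 1,"dy": 0,"dz": -10,"rx": 0,"ry": 0,"rz": 0},{"dx": 1,"dy": 0,"dz": -10,"rx": 0,"ry": 0,"rz": 0}]}}

```text
clock: 18.43
tcp_pos: [0.4608, 0.0017, 0.0316]
orientation: [0.402, 3.115, 0.0]
contact_force: [1.2, -0.2, -2.3]
grip_width: 0.0515
gripper_force: 42.6
```

>>> {"op": "send_rows", "data": {"deltas": [{"dx": 0,"dy": 0,"dz": -1,"rx": 0,"ry": 0,"rz": 0},{"dx": 0,"dy": 0,"dz": -1,"rx": 0,"ry": 0,"rz": 0}]}}

```text
clock: 18.6
tcp_pos: [0.4607, 0.0016, 0.0304]
orientation: [0.402, 3.115, 0.0]
contact_force: [0.6, 0.4, -2.9]
grip_width: 0.0517
gripper_force: 42.6
```

```bash
python3 st.py
```

```text
18.6 [460.7   1.6  30.4] yaw 75.3 z [ 0.  0. -1.] F [ 0.6  0.4 -2.9] w 51.7 g 42.6
```

>>> {"op": "send_rows", "data": {"deltas": [{"dx": 0,"dy": 0,"dz": -1,"rx": 0,"ry": 0,"rz": 0},{"dx": 0,"dy": 0,"dz": -2,"rx": 0,"ry": 0,"rz": 0},{"dx": 0,"dy": 0,"dz": -2,"rx": 0,"ry": 0,"rz": 0}]}}

```text
clock: 18.85
tcp_pos: [0.4605, 0.0016, 0.0282]
orientation: [-0.402, -3.116, 0.0]
contact_force: [-0.8, -0.2, -2.9]
grip_width: 0.0515
gripper_force: 42.6
```

>>> {"op": "send_rows", "data": {"deltas": [{"dx": 0,"dy": 0,"dz": -1,"rx": 0,"ry": 0,"rz": 0},{"dx": 0,"dy": 0,"dz": -1,"rx": 0,"ry": 0,"rz": 0},{"dx": 0,"dy": 0,"dz": -1,"rx": 0,"ry": 0,"rz": 0}]}}

```text
clock: 19.1
tcp_pos: [0.4606, 0.0016, 0.0273]
orientation: [-0.402, -3.116, 0.0]
contact_force: [0.4, -0.5, -3.1]
grip_width: 0.0514
gripper_force: 42.6
```

```bash
python3 st.py
```

```text
19.1 [460.6   1.6  27.3] yaw 75.3 z [-0. -0. -1.] F [ 0.4 -0.5 -3.1] w 51.4 g 42.6
```

>>> {"op": "send_rows", "data": {"deltas": [{"dx": 0,"dy": 0,"dz": -1,"rx": 0,"ry": 0,"rz": 0},{"dx": 0,"dy": 0,"dz": -1,"rx": 0,"ry": 0,"rz": 0},{"dx": 0,"dy": 0,"dz": -1,"rx": 0,"ry": 0,"rz": 0}]}}

```text
clock: 19.35
tcp_pos: [0.4607, 0.0016, 0.0265]
orientation: [0.402, 3.116, 0.0]
contact_force: [-1.8, 0.1, 2.8]
grip_width: 0.0517
gripper_force: 43.0
```

```bash
python3 st.py
```

```text
19.35 [460.7   1.6  26.5] yaw 75.3 z [ 0.  0. -1.] F [-1.8  0.1  2.8] w 51.7 g 43.0
```

>>> {"op": "send_rows", "data": {"deltas": [{"dx": 0,"dy": 0,"dz": 0,"rx": 0,"ry": 0,"rz": 0},{"dx": 0,"dy": 0,"dz": 0,"rx": 0,"ry": 0,"rz": 0},{"dx": 0,"dy": 0,"dz": 0,"rx": 0,"ry": 0,"rz": 0}], "jaw": 70}}

```text
clock: 19.6
tcp_pos: [0.4609, 0.0017, 0.0264]
orientation: [0.402, 3.115, 0.0]
contact_force: [0.0, -0.2, -1.1]
grip_width: 0.0698
gripper_force: 0.0
```

>>> {"op": "send_rows", "data": {"deltas": [{"dx": 0,"dy": 0,"dz": 10,"rx": 0,"ry": 0,"rz": 0},{"dx": 0,"dy": 0,"dz": 35,"rx": 0,"ry": 0,"rz": 0},{"dx": 0,"dy": 0,"dz": 70,"rx": 0,"ry": 0,"rz": 0},{"dx": 0,"dy": 0,"dz": 110,"rx": 0,"ry": 0,"rz": 0},{"dx": 0,"dy": 20,"dz": 140,"rx": 0,"ry": 0,"rz": 0}]}}

```text
clock: 20.02
tcp_pos: [0.4608, 0.0182, 0.1695]
orientation: [0.411, 3.113, -0.002]
contact_force: [0.7, -0.3, -1.1]
grip_width: 0.0701
gripper_force: 0.0
```

>>> {"op": "send_rows", "data": {"deltas": [{"dx": -2,"dy": 36,"dz": 3,"rx": 0,"ry": 0,"rz": 2},{"dx": -4,"dy": 72,"dz": 6,"rx": 0,"ry": 0,"rz": 4},{"dx": -6,"dy": 108,"dz": 9,"rx": 0,"ry": 0,"rz": 6},{"dx": -8,"dy": 144,"dz": 12,"rx": 0,"ry": 0,"rz": 8},{"dx": -10,"dy": 180,"dz": 12,"rx": 0,"ry": 0,"rz": 9}]}}

```text
clock: 20.43
tcp_pos: [0.4506, 0.2033, 0.1799]
orientation: [0.154, 3.136, 0.002]
contact_force: [0.6, 0.4, -0.2]
grip_width: 0.0702
gripper_force: 0.0
```

>>> {"op": "send_rows", "data": {"deltas": [{"dx": -2,"dy": 35,"dz": 0,"rx": 0,"ry": 0,"rz": 0},{"dx": -4,"dy": 70,"dz": 0,"rx": 0,"ry": 0,"rz": 0},{"dx": -6.5,"dy": 101,"dz": 0,"rx": 0,"ry": 0,"rz": 0},{"dx": -6.5,"dy": 101,"dz": -20,"rx": 0,"ry": 0,"rz": 0},{"dx": -6.5,"dy": 101,"dz": -20,"rx": 0,"ry": 0,"rz": 0}]}}

```text
clock: 20.85
tcp_pos: [0.4421, 0.3039, 0.1566]
orientation: [-0.15, -3.136, 0.003]
contact_force: [-0.4, -1.1, -0.6]
grip_width: 0.07
gripper_force: 0.0
```

```bash
python3 - <<'E'
import st
from h import *
f=shot('top');P=cloud(f)
Z=P[...,2];k=np.zeros(Z.shape,bool);k[220:305,280:350]=1
m=k&(Z>.04)&(Z<.065);print('yellow',m.sum(),cv2.minAreaRect((P[m][:,:2]*1000).astype(np.float32)),np.median(Z[m]))
E
```

```text
20.85 [442.1 303.9 156.6] yaw 84.5 z [-0.003 -0.002 -1.   ] F [-0.4 -1.1 -0.6] w 70.0 g 0.0
yellow 520 ((461.1201477050781, 1.3416862487792969), (51.99786376953125, 62.55263137817383), 74.6106185913086) 0.051898787550089365
```

Yellow is centred: (461.1, 1.3) on a mat at (460.5, 1.5). Now red.

>>> {"op": "send_rows", "data": {"deltas": [{"dx": 0.5,"dy": 0,"dz": -30,"rx": 0,"ry": 0,"rz": 0},{"dx": 0.5,"dy": 0,"dz": -60,"rx": 0,"ry": 0,"rz": 0},{"dx": 0.5,"dy": 0,"dz": -85,"rx": 0,"ry": 0,"rz": 0},{"dx": 0.5,"dy": 0,"dz": -103,"rx": 0,"ry": 0,"rz": 0},{"dx": 0.5,"dy": 0,"dz": -103,"rx": 0,"ry": 0,"rz": 0}]}}

```text
clock: 21.32
tcp_pos: [0.4433, 0.2995, 0.0531]
orientation: [-0.159, -3.134, 0.007]
contact_force: [0.2, -1.1, 0.5]
grip_width: 0.07
gripper_force: 0.0
```

>>> {"op": "send_rows", "data": {"deltas": [{"dx": 0,"dy": 0,"dz": 0,"rx": 0,"ry": 0,"rz": 0},{"dx": 0,"dy": 0,"dz": 0,"rx": 0,"ry": 0,"rz": 0},{"dx": 0,"dy": 0,"dz": 0,"rx": 0,"ry": 0,"rz": 0},{"dx": 0,"dy": 0,"dz": 0,"rx": 0,"ry": 0,"rz": 0}]}}

```text
clock: 21.65
tcp_pos: [0.4456, 0.303, 0.0569]
orientation: [0.157, 3.136, 0.003]
contact_force: [0.7, -0.2, 1.0]
grip_width: 0.0698
gripper_force: 0.0
```

>>> {"op": "send_rows", "data": {"deltas": [{"dx": -0.5,"dy": 0,"dz": -2,"rx": 0,"ry": 0,"rz": 0},{"dx": -0.5,"dy": 0,"dz": -2,"rx": 0,"ry": 0,"rz": 0},{"dx": -0.5,"dy": 0,"dz": -2,"rx": 0,"ry": 0,"rz": 0},{"dx": -0.5,"dy": 0,"dz": -2,"rx": 0,"ry": 0,"rz": 0},{"dx": -0.5,"dy": 0,"dz": -2,"rx": 0,"ry": 0,"rz": 0}], "jaw": 35}}

```text
clock: 22.07
tcp_pos: [0.4445, 0.303, 0.054]
orientation: [0.156, 3.137, 0.001]
contact_force: [-1.0, 0.0, 5.9]
grip_width: 0.0515
gripper_force: 42.8
```

>>> {"op": "send_rows", "data": {"deltas": [{"dx": 0,"dy": 0,"dz": 0,"rx": 0,"ry": 0,"rz": 0},{"dx": 0,"dy": 0,"dz": 2,"rx": 0,"ry": 0,"rz": 0},{"dx": 0,"dy": 0,"dz": 5,"rx": 0,"ry": 0,"rz": 0},{"dx": 0,"dy": 0,"dz": 10,"rx": 0,"ry": 0,"rz": 0},{"dx": 0,"dy": 0,"dz": 15,"rx": 0,"ry": 0,"rz": 0}]}}

```text
clock: 22.48
tcp_pos: [0.4438, 0.3023, 0.0684]
orientation: [-0.156, -3.137, 0.001]
contact_force: [0.5, 0.8, -1.9]
grip_width: 0.0517
gripper_force: 42.1
```

>>> {"op": "send_rows", "data": {"deltas": [{"dx": 0,"dy": 0,"dz": 15,"rx": 0,"ry": 0,"rz": 0},{"dx": 0,"dy": 0,"dz": 35,"rx": 0,"ry": 0,"rz": 0},{"dx": 0,"dy": 0,"dz": 55,"rx": 0,"ry": 0,"rz": 0},{"dx": 0,"dy": 0,"dz": 72,"rx": 0,"ry": 0,"rz": 0},{"dx": 0,"dy": 0,"dz": 80,"rx": 0,"ry": 0,"rz": 0}]}}

```text
clock: 22.9
tcp_pos: [0.445, 0.3032, 0.1508]
orientation: [0.156, 3.135, 0.004]
contact_force: [0.1, -0.3, -2.6]
grip_width: 0.0513
gripper_force: 42.4
```

>>> {"op": "send_rows", "data": {"deltas": [{"dx": 5,"dy": -20,"dz": 0,"rx": 0,"ry": 0,"rz": 0},{"dx": 22,"dy": -48,"dz": 0,"rx": 0,"ry": 0,"rz": 1},{"dx": 46,"dy": -73,"dz": 0,"rx": 0,"ry": 0,"rz": 2},{"dx": 71,"dy": -98,"dz": 0,"rx": 0,"ry": 0,"rz": 3},{"dx": 96,"dy": -122,"dz": 0,"rx": 0,"ry": 0,"rz": 4}]}}

```text
clock: 23.32
tcp_pos: [0.5406, 0.1791, 0.1481]
orientation: [-0.045, -3.141, 0.0]
contact_force: [0.4, 0.4, -3.3]
grip_width: 0.0517
gripper_force: 42.5
```

>>> {"op": "send_rows", "data": {"deltas": [{"dx": 28,"dy": -22,"dz": 0,"rx": 0,"ry": 0,"rz": 0},{"dx": 56,"dy": -44,"dz": 0,"rx": 0,"ry": 0,"rz": 0},{"dx": 84,"dy": -66,"dz": 0,"rx": 0,"ry": 0,"rz": 0},{"dx": 100,"dy": -78,"dz": -5,"rx": 0,"ry": 0,"rz": 0},{"dx": 101,"dy": -79,"dz": -20,"rx": 0,"ry": 0,"rz": 0}]}}

```text
clock: 23.73
tcp_pos: [0.6462, 0.0963, 0.13]
orientation: [0.057, 3.134, -0.003]
contact_force: [1.1, -0.7, -2.6]
grip_width: 0.0517
gripper_force: 42.5
```

>>> {"op": "send_rows", "data": {"deltas": [{"dx": 0,"dy": 0,"dz": -25,"rx": 0,"ry": 0,"rz": 0},{"dx": 0,"dy": 0,"dz": -50,"rx": 0,"ry": 0,"rz": 0},{"dx": 0,"dy": 0,"dz": -70,"rx": 0,"ry": 0,"rz": 0},{"dx": 0,"dy": 0,"dz": -86,"rx": 0,"ry": 0,"rz": 0},{"dx": 0,"dy": 0,"dz": -88,"rx": 0,"ry": 0,"rz": 0}]}}

```text
clock: 24.15
tcp_pos: [0.6382, 0.1011, 0.0364]
orientation: [-0.046, -3.135, 0.002]
contact_force: [-1.6, -0.7, -2.6]
grip_width: 0.0515
gripper_force: 42.4
```

>>> {"op": "send_rows", "data": {"deltas": [{"dx": 0,"dy": 0,"dz": 0,"rx": 0,"ry": 0,"rz": 0},{"dx": 0,"dy": 0,"dz": 0,"rx": 0,"ry": 0,"rz": 0},{"dx": 0,"dy": 0,"dz": 0,"rx": 0,"ry": 0,"rz": 0}]}}

```text
clock: 24.4
tcp_pos: [0.6422, 0.1018, 0.0417]
orientation: [0.047, 3.139, 0.001]
contact_force: [0.6, -0.3, -2.0]
grip_width: 0.0514
gripper_force: 42.4
```

```bash
python3 - <<'E'
import st
from h import *
f=shot('side');cv2.imwrite('pics/red1.png',cv2.resize(f['frame'][150:250,290:400],(660,600),interpolation=cv2.INTER_CUBIC))
E
```

```text
24.4 [642.2 101.8  41.7] yaw 88.3 z [ 0.002  0.001 -1.   ] F [ 0.6 -0.3 -2. ] w 51.4 g 42.4
```

View pics/red1.png

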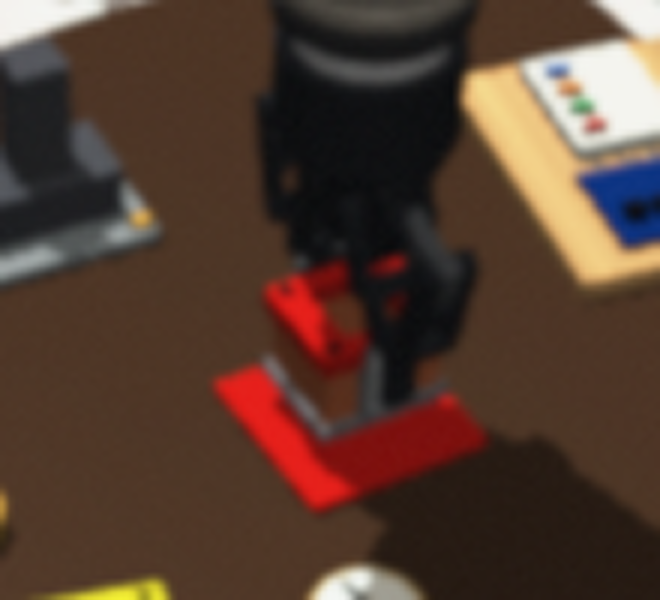

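Red coil sits square over the red mat, about 14 mm up. Lowering.

>>> {"op": "send_rows", "data": {"deltas": [{"dx": 0,"dy": 0,"dz": -4,"rx": 0,"ry": 0,"rz": 0},{"dx": 0,"dy": 0,"dz": -8,"rx": 0,"ry": 0,"rz": 0},{"dx": 0,"dy": 0,"dz": -11,"rx": 0,"ry": 0,"rz": 0},{"dx": 0,"dy": 0,"dz": -11,"rx": 0,"ry": 0,"rz": 0},{"dx": 0,"dy": 0,"dz": -11,"rx": 0,"ry": 0,"rz": 0}]}}

```text
clock: 24.87
tcp_pos: [0.6409, 0.1016, 0.0289]
orientation: [-0.047, -3.141, 0.0]
contact_force: [0.6, -0.4, -1.6]
grip_width: 0.0516
gripper_force: 42.4
```

>>> {"op": "send_rows", "data": {"deltas": [{"dx": 0,"dy": 0,"dz": -1,"rx": 0,"ry": 0,"rz": 0},{"dx": 0,"dy": 0,"dz": -2,"rx": 0,"ry": 0,"rz": 0},{"dx": 0,"dy": 0,"dz": -2,"rx": 0,"ry": 0,"rz": 0}]}}

```text
clock: 25.12
tcp_pos: [0.6411, 0.1016, 0.0272]
orientation: [-0.047, -3.141, 0.0]
contact_force: [-1.5, 0.5, -1.5]
grip_width: 0.0517
gripper_force: 42.4
```

```bash
python3 st.py
```

```text
25.12 [641.1 101.6  27.2] yaw 88.3 z [-0. -0. -1.] F [-1.5  0.5 -1.5] w 51.7 g 42.4
```

>>> {"op": "send_rows", "data": {"deltas": [{"dx": 0,"dy": 0,"dz": -1,"rx": 0,"ry": 0,"rz": 0},{"dx": 0,"dy": 0,"dz": -1,"rx": 0,"ry": 0,"rz": 0},{"dx": 0,"dy": 0,"dz": -1,"rx": 0,"ry": 0,"rz": 0}]}}

```text
clock: 25.37
tcp_pos: [0.6411, 0.1017, 0.0262]
orientation: [-0.047, -3.141, -0.0]
contact_force: [0.4, 0.0, -3.3]
grip_width: 0.0515
gripper_force: 42.4
```

```bash
python3 st.py
```

```text
25.37 [641.1 101.7  26.2] yaw 88.3 z [-0.  0. -1.] F [ 0.4  0.  -3.3] w 51.5 g 42.4
```

>>> {"op": "send_rows", "data": {"deltas": [{"dx": 0,"dy": 0,"dz": -1,"rx": 0,"ry": 0,"rz": 0},{"dx": 0,"dy": 0,"dz": -1,"rx": 0,"ry": 0,"rz": 0},{"dx": 0,"dy": 0,"dz": -1,"rx": 0,"ry": 0,"rz": 0}]}}

```text
clock: 25.62
tcp_pos: [0.6412, 0.1016, 0.026]
orientation: [0.047, 3.141, 0.0]
contact_force: [-4.1, -0.3, 5.4]
grip_width: 0.0513
gripper_force: 43.3
```

```bash
python3 st.py
```

```text
25.62 [641.2 101.6  26. ] yaw 88.3 z [ 0.  0. -1.] F [-4.1 -0.3  5.4] w 51.3 g 43.3
```

Contact. I release, retreat up and go back to the left, clear of the top view.

>>> {"op": "send_rows", "data": {"deltas": [{"dx": 0,"dy": 0,"dz": 0,"rx": 0,"ry": 0,"rz": 0},{"dx": 0,"dy": 0,"dz": 0,"rx": 0,"ry": 0,"rz": 0},{"dx": 0,"dy": 0,"dz": 0,"rx": 0,"ry": 0,"rz": 0}], "jaw": 70}}

```text
clock: 25.87
tcp_pos: [0.6414, 0.1017, 0.0254]
orientation: [0.047, 3.141, 0.0]
contact_force: [0.7, 0.4, -0.5]
grip_width: 0.0701
gripper_force: 0.0
```

>>> {"op": "send_rows", "data": {"deltas": [{"dx": 0,"dy": 0,"dz": 10,"rx": 0,"ry": 0,"rz": 0},{"dx": 0,"dy": 0,"dz": 35,"rx": 0,"ry": 0,"rz": 0},{"dx": 0,"dy": 0,"dz": 70,"rx": 0,"ry": 0,"rz": 0},{"dx": 0,"dy": 0,"dz": 110,"rx": 0,"ry": 0,"rz": 0},{"dx": 0,"dy": 0,"dz": 150,"rx": 0,"ry": 0,"rz": 0}]}}

```text
clock: 26.28
tcp_pos: [0.6407, 0.1014, 0.1772]
orientation: [-0.047, -3.141, 0.0]
contact_force: [1.7, 0.2, -0.6]
grip_width: 0.0697
gripper_force: 0.0
```

>>> {"op": "send_rows", "data": {"deltas": [{"dx": -15,"dy": 33,"dz": 10,"rx": 0,"ry": 0,"rz": 0},{"dx": -30,"dy": 66,"dz": 20,"rx": 0,"ry": 0,"rz": 0},{"dx": -45,"dy": 99,"dz": 30,"rx": 0,"ry": 0,"rz": 0},{"dx": -60,"dy": 132,"dz": 40,"rx": 0,"ry": 0,"rz": 0},{"dx": -75,"dy": 165,"dz": 50,"rx": 0,"ry": 0,"rz": 0}]}}

```text
clock: 26.7
tcp_pos: [0.5653, 0.268, 0.2268]
orientation: [0.047, 3.14, 0.001]
contact_force: [0.9, 1.0, -0.2]
grip_width: 0.0701
gripper_force: 0.0
```

>>> {"op": "send_rows", "data": {"deltas": [{"dx": -15,"dy": 33,"dz": 0,"rx": 0,"ry": 0,"rz": 0},{"dx": -30,"dy": 66,"dz": 0,"rx": 0,"ry": 0,"rz": 0},{"dx": -45,"dy": 99,"dz": 0,"rx": 0,"ry": 0,"rz": 0},{"dx": -60,"dy": 132,"dz": 0,"rx": 0,"ry": 0,"rz": 0},{"dx": -75,"dy": 160,"dz": 0,"rx": 0,"ry": 0,"rz": 0}]}}

```text
clock: 27.12
tcp_pos: [0.4899, 0.4291, 0.2262]
orientation: [0.045, 3.141, 0.002]
contact_force: [0.8, 0.4, -0.6]
grip_width: 0.0704
gripper_force: 0.0
```

```bash
python3 - <<'E'
import st
from h import *
f=shot('top');P=cloud(f);Z=P[...,2];cv2.imwrite('pics/end.png',f['frame'])
for n,(x0,y0,x1,y1),lo,hi in [('red',(235,140,310,220),.04,.065),('yellow',(280,220,350,305),.04,.065),('blue',(330,150,425,230),.04,.065),('yoke',(400,195,500,320),.027,.06)]:
    k=np.zeros(Z.shape,bool);k[y0:y1,x0:x1]=1;m=k&(Z>lo)&(Z<hi)
    print(n,m.sum(),cv2.minAreaRect((P[m][:,:2]*1000).astype(np.float32)),np.median(Z[m]))
k=np.zeros(Z.shape,bool);k[192:225,303:336]=1;m=k&(f['frame'].max(2)>120);print('compass',P[m].mean(0)*1000)
E
```

```text
27.12 [489.9 429.1 226.2] yaw 88.4 z [ 0.001  0.001 -1.   ] F [ 0.8  0.4 -0.6] w 70.4 g 0.0
red 519 ((641.1221923828125, 101.80068969726562), (52.62872314453125, 63.704891204833984), 87.87326049804688) 0.0511518481174289
yellow 522 ((461.0519104003906, 1.4783401489257812), (52.245582580566406, 62.08662414550781), 74.19022369384766) 0.05194852660356708
blue 530 ((622.05126953125, -125.84190368652344), (63.5668830871582, 53.06359100341797), 12.45842170715332) 0.05121698291555854
yoke 960 ((486.60491943359375, -296.3441467285156), (176.30848693847656, 26.685415267944336), 13.074243545532227) 0.033689382577041016
compass [580.30289727  -5.75628004  11.3950755 ]
```

View pics/end.png

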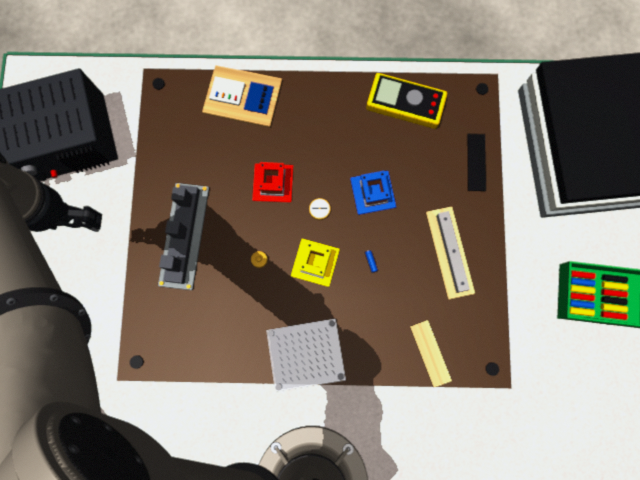

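All four parts are in place and centred: red (273,182), yellow (316,262), blue (374,190) and the yoke (450,252). The compass at (319,208) has not moved and the arm is clear.

```bash
python3 -c "
from bench import r
print(r.hand_in())"
```

```text
the job is handed in; nothing more can be done
None
```

The job is handed in: the yoke lies lengthwise along the middle of the larger plywood rest, each coil stands upright in the middle of its own mat, all within about 1 mm of centre by the last top picture, and the compass has not moved.

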